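Nest the finish pots, handles fanned out

TASK

Clear the bench by nesting the three steel finish pots where the large one stands: first set the medium pot (yellow handle) inside the large one (black handle), then the small pot (red handle) inside the medium one. Turn the pots so that no handle lies on another and each pot sits level and fully home, with at least an eighth of a turn between any two handles. Set the pots down rather than dropping them, leave the large pot standing where it is, and do not disturb the other things on the bench.

Things in the scene. Friction and masses are not known exactly. Their poses are not given: they have to be found in the camera images.
- large_pot: Large open steel pot with black handle grip, 0.5 kg. 70 mm high, tapered: outside 124 mm across at rim, 108 at foot; inside 117 at rim, 101 at floor; floor 4 mm thick. Origin: centre of underside, z up, x along the handle, a level bar just above the rim.
- medium_pot: Medium open steel pot with yellow handle grip, 0.16 kg. 70 mm high, tapered: outside 108 mm across at rim, 92 at foot; inside 101 at rim, 85 at floor; floor 4 mm thick. Origin: centre of underside, z up, x along the handle, a level bar just above the rim. Home in the large pot, its underside is 4 mm above the large pot's underside, 4 mm play all round.
- small_pot: Small open steel pot with red handle grip, 0.13 kg. 70 mm high, tapered: outside 92 mm across at rim, 76 at foot; inside 85 at rim, 69 at floor; floor 4 mm thick. Origin: centre of underside, z up, x along the handle, a level bar just above the rim. Home in the medium pot, its underside is 4 mm above the medium pot's underside, 4 mm play all round.
- medium_pot_grip (a point): Middle of the yellow handle grip of the medium pot: 105 mm out from the pot's axis along its x, 75 mm above its underside. Pinched here from above (16 mm wide), the fingers stay outside the large pot when nested.
- small_pot_grip (a point): Middle of the red handle grip of the small pot: 105 mm out from the pot's axis along its x, 75 mm above its underside. Pinched here from above (16 mm wide), the fingers stay outside the large pot when nested.
- large_pot_tip (a point): Outer end of the black handle of the large pot, 135 mm from the pot's axis along its x, 75 mm above its underside. Handle: bar 16 mm wide, underside 69 mm up; flat strap (6 mm thick) from the wall to 80 mm out, then grip (12 mm thick). Nested, the strap clears the outer pot's rim by 3 mm but not its handle.
- medium_pot_tip (a point): Outer end of the yellow handle of the medium pot, 135 mm from the pot's axis along its x, 75 mm above its underside. Handle: bar 16 mm wide, underside 69 mm up; flat strap (6 mm thick) from the wall to 80 mm out, then grip (12 mm thick). Nested, the strap clears the outer pot's rim by 3 mm but not its handle.
- small_pot_tip (a point): Outer end of the red handle of the small pot, 135 mm from the pot's axis along its x, 75 mm above its underside. Handle: bar 16 mm wide, underside 69 mm up; flat strap (6 mm thick) from the wall to 80 mm out, then grip (12 mm thick). Nested, the strap clears the outer pot's rim by 3 mm but not its handle.
- sanding_block: Bystander: cork sanding block wrapped in abrasive, 64x105x29 mm, loose. Origin: centre of its underside, y along its length.
- turned_cup: Bystander: turned wooden cup, 72 mm across, 79 mm tall, loose. Origin: centre of its underside.

How it is judged:
On the way, in this order (a step that is already met when the one before it is completed fails the run):
1. the medium pot sits level and fully home in the large pot, let go, its handle at least an eighth of a turn from the large pot's (horizontal distance between medium_pot and large_pot below 0.008 m and z of medium_pot in the frame of large_pot between 0.001 and 0.007 m and angle between medium_pot's own z axis and vertical below 0.04 rad and horizontal distance between medium_pot_tip and large_pot_tip above 0.09 m and linear speed of medium_pot below 0.02 m/s and angular speed of medium_pot below 0.2 rad/s and contact force between the fingers and medium_pot below 0.05 N), for 0.2 s.
2. the small pot sits level and fully home in the medium pot, let go, its handle at least an eighth of a turn from both others (horizontal distance between small_pot and medium_pot below 0.008 m and z of small_pot in the frame of medium_pot between 0.001 and 0.007 m and angle between small_pot's own z axis and vertical below 0.04 rad and horizontal distance between small_pot_tip and medium_pot_tip above 0.09 m and horizontal distance between small_pot_tip and large_pot_tip above 0.09 m and linear speed of small_pot below 0.02 m/s and angular speed of small_pot below 0.2 rad/s and contact force between the fingers and small_pot below 0.05 N), for 0.2 s.
At the end, for the whole second after the job is handed in: Small pot in medium, medium in large: each centred within 8 mm, underside 1 to 7 mm above that of the pot around it, level within 0.04 rad, let go, at rest; ends of any two handles over 90 mm apart (an eighth of a turn gives 103); large pot upright, within 40 mm of its start (all of step 1 and all of step 2 and distance of large_pot from where it was at the start of the episode below 0.04 m and angle between large_pot's own z axis and vertical below 0.04 rad); the robot touches nothing.
It fails at once if the medium pot is dropped instead of set down (faster than 0.5 m/s while not held) (linear speed of medium_pot above 0.5 m/s and contact force between the fingers and medium_pot below 0.05 N).
It fails at once if the small pot is dropped instead of set down (faster than 0.5 m/s while not held) (linear speed of small_pot above 0.5 m/s and contact force between the fingers and small_pot below 0.05 N).
It fails at once if a bystander is pushed more than 30 mm (distance of any of sanding_block, turned_cup from where it was at the start of the episode above 0.03 m).
It also fails if it takes over 58 s, if anything falls off the work surface, if the arm or the gripper's body presses on something with over 40 N, if the wrist force passes 120 N, or if a joint passes its speed limit or range.

ROBOT

A 6-joint arm with a two-finger parallel gripper is mounted at the origin on the work surface; the furniture and walls round the work are solid. World frame = base frame: x ahead of the robot, y to its left, z up, the work surface at z = 0. Lengths are in m, angles in rad, forces in N, time in s.
With the tool pointing down it reaches from about 0.35 to 0.775 m from the base axis. Payload 7.3 kg.
Tool frame: the origin (TCP) lies midway between the tips of the shut fingers; the grasp point (between the pads) lies 19 mm behind it; z points along the fingers, y is the line along which they close (so a half turn about z gives the same grasp; the last joint's range is limited). The gripper opens to 92 mm and grips with 3 to 60 N. Pads are 19 mm wide; open, the fingers measure 130 mm over their backs; the gripper's body (75 mm by 190 mm) begins 47 mm behind the grasp point.
Start: joints at [-1.331, 0.342, 1.524, -0, 1.275, -0.146], TCP at [0.198, -0.486, 0.227] pointing down, gripper open.
Joint ranges: [-2.53, 2.53], [-0.77, 2.02], [0.04, 2.7], [-1, 4.14], [0.28, 2.66], [-3.11, 3.11]. Speed limits (rad/s): [2.57, 2.57, 3.14, 3.14, 3.14, 3.14].

INTERFACE

Orientations are given as a unit quaternion [w, x, y, z].
In Python, from bench import arm, eyes, probe_bus, close_job gives the robot as it stands (arm), with the cameras (eyes), the job as plain functions and the readings (probe_bus).
- The arm moves only by the tool jog_arm, called after ">>>" as name(argument=value, ...), one argument or row to a line, values as JSON. Schema: {"type":"object","properties":{"motion":{"type":"array","items":{"type":"object","properties":{"sx":{"type":"number"},"sy":{"type":"number"},"sz":{"type":"number"},"ax":{"type":"number"},"ay":{"type":"number"},"az":{"type":"number"}},"additionalProperties":false},"minItems":1,"maxItems":10},"finger_gap":{"type":"number"},"squeeze":{"type":"number"},"only":{"type":"string"},"quiet":{"type":"boolean"},"lines":{"type":"string"}},"required":["motion"],"additionalProperties":false}. motion is a list of rows, 1 to 10 of them, each an object with the fields sx, sy, sz (the shift in m), ax, ay, az (a rotation vector in rad); a field left out counts as zero; each row is the pose to reach, as a shift and turn from the pose commanded when the call began, along the tool's axes at that moment; what a row does not reach only later rows make up. A row lasts 1/10 s, in which the tool goes at most 0.05 m and 0.15 rad, less where a joint would pass 70% of its speed; a pose out of reach is approached as far as the arm can. finger_gap is the finger opening in m, set as the call begins (left out keeps the last). The fingers move at their own pace and stop on an object; squeeze is the grip in N (left out, the last holds). Time passes only in rows, so rows that do not move let the fingers close. The tool returns the time, the measured TCP pose, the force, the opening and the grip force at its end. only (a regular expression) keeps the lines of the reply that match it, lines (a string "A,B") keeps lines A to B, and quiet returns only ok. Input that does not fit is refused with a message, and nothing moves.
- probe_bus.state(): the state, without advancing time (a new reading comes with each control period).
- eyes.capture(name): name is "side" or "top" or "wrist"; returns a dict with "img" (480x640x3 uint8, red, green, blue), "mtx" (3x3 intrinsics, pixels), "eye" and "attitude" of the camera in the world. Camera axes: x right, y up, looking along -z (the intrinsics and any distortion apply to the point x, -y, -z); pixel columns grow to the right and rows downward; lengths in m; the calibration is good to about 2 mm. A picture is of the moment at which its call begins. There is no depth.
- close_job(): hands the job in; it is judged then, once.
The state is a dict: "clock": time; "q": joint angles; "qvel": joint speeds; "joint_efforts": joint torques, N m; "tool_pos": TCP position; "ee_rot": TCP orientation; "ft_force": force on the tool from outside, world axes, zero at the start; "torque": the same for the moment, N m; "gripper_width": finger opening in m; "grasp_force": force on a finger pad.
Only numpy, scipy, OpenCV 4.12 (cv2) and the standard library are available. Lean on these libraries where they do the work, as an engineer would, in place of code of your own. Each camera call takes 0.05 s, during which the arm holds its last target. There are 200 camera calls.

## Working session

There is one attempt and no reset: what is moved stays moved. The work goes in short steps, Python scripts to look and compute and a tool call to move; the robot and the scene stay as the last step left them, time stands still between calls to the robot, and variables do not carry over. Pictures are saved under pics/ and viewed, at most 14 in all, crops included, and the job is handed in when it is done.

```bash
ls; mkdir -p pics
```

Run:
```python
from bench import arm, eyes, probe_bus, close_job
import cv2,numpy as np
s=probe_bus.state();print({k:np.round(v,3).tolist() for k,v in s.items()})
for n in("side","top"):
    c=eyes.capture(n);cv2.imwrite(f"pics/{n}0.png",c["img"][:,:,::-1]);print(n,[np.round(c[k],3).tolist() for k in("mtx","eye","attitude")],c.keys())
```

```text
bench.py
pics
{'clock': 0.0, 'q': [-1.331, 0.343, 1.525, -0.0, 1.275, -0.146], 'qvel': [-0.001, 0.0, 0.0, 0.001, -0.001, 0.001], 'joint_efforts': [0.002, -43.125, -24.422, 0.072, 0.056, -0.0], 'tool_pos': [0.197, -0.486, 0.226], 'ee_rot': [-0.001, 0.981, 0.192, -0.0], 'ft_force': [0.183, -0.208, 0.009], 'torque': [-0.023, -0.06, -0.037], 'grasp_force': 0.0, 'gripper_width': 0.092}
side [[[469.854, 0.0, 319.151], [0.0, 469.854, 244.068], [0.0, 0.0, 1.0]], [0.468, 0.952, 0.515], [-0.008, -0.008, 0.514, 0.858]] dict_keys(['img', 'mtx', 'eye', 'attitude'])
top [[[437.183, 0.0, 324.552], [0.0, 437.183, 247.785], [0.0, 0.0, 1.0]], [0.371, 0.094, 1.01], [-0.696, -0.062, 0.041, 0.715]] dict_keys(['img', 'mtx', 'eye', 'attitude'])
```

View pics/top0.png

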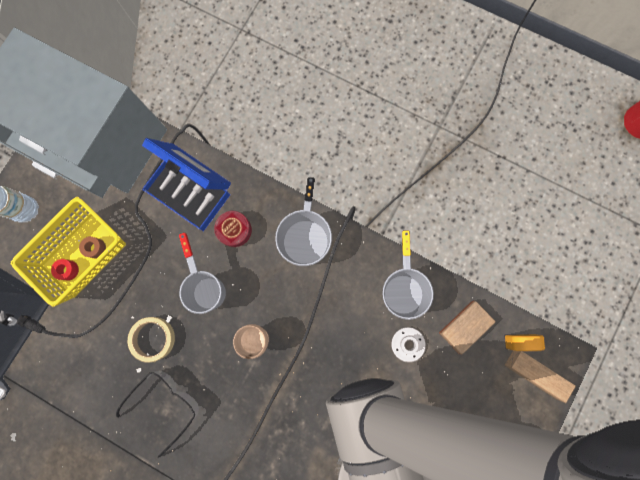

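View pics/side0.png

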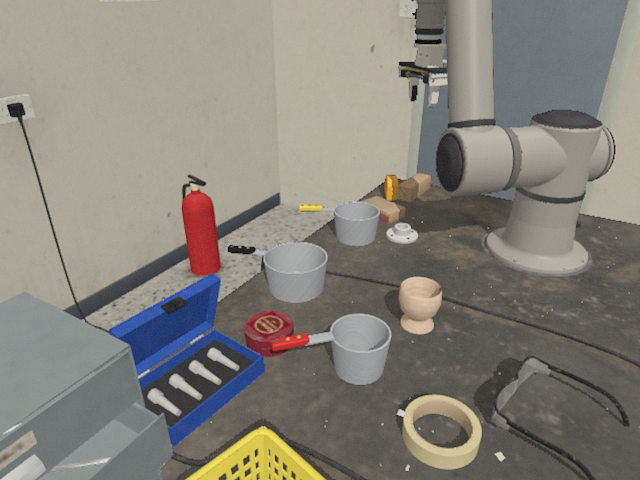

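Top view: large pot about (303,238) with its handle end at (310,180), medium pot (408,293) with its grip at (406,243), small pot (201,292) with its grip at (185,245), and the cup (251,342). Side view shows the same layout: grips at yellow (311,208), red (290,342) and black (241,249), with nothing stacked.

Create h.py:
```python
from bench import arm, eyes, probe_bus, close_job
import cv2,numpy as np
from scipy.spatial.transform import Rotation as R
def rot(q): return R.from_quat(np.roll(q,-1)).as_matrix()
def rays(c,px):
    px=np.atleast_2d(px).astype(float);K=c["mtx"]
    d=np.c_[(px[:,0]-K[0,2])/K[0,0],-(px[:,1]-K[1,2])/K[1,1],-np.ones(len(px))]
    return d@rot(c["attitude"]).T
def plane(c,px,z):
    d=rays(c,px);return np.array(c["eye"])+d*((z-c["eye"][2])/d[:,2])[:,None]
def proj(c,p):
    v=(np.atleast_2d(p)-c["eye"])@rot(c["attitude"]);K=c["mtx"]
    return np.c_[K[0,2]+K[0,0]*v[:,0]/-v[:,2],K[1,2]+K[1,1]*v[:,1]/v[:,2]]
def tri(c1,p1,c2,p2):
    d1,d2=rays(c1,p1)[0],rays(c2,p2)[0];e1,e2=np.array(c1["eye"]),np.array(c2["eye"])
    t=np.linalg.lstsq(np.c_[d1,-d2],e2-e1,rcond=None)[0]
    a,b=e1+t[0]*d1,e2+t[1]*d2;return (a+b)/2,np.linalg.norm(a-b)
def blob(c,col,box):
    x0,y0,x1,y1=box;h=cv2.cvtColor(c["img"],cv2.COLOR_RGB2HSV).astype(int);H,S,V=h[...,0],h[...,1],h[...,2]
    m={"yellow":(abs(H-28)<8)&(S>150)&(V>90),"red":((H<8)|(H>172))&(S>150)&(V>60),"black":V<45,
       "steel":(S<40)&(V>90)}[col]
    k=np.zeros(m.shape,np.uint8);k[y0:y1,x0:x1]=m[y0:y1,x0:x1]
    n,l,st,ce=cv2.connectedComponentsWithStats(k);i=1+np.argmax(st[1:,4]);return (l==i).astype(np.uint8),ce[i],st[i,4]
```

Run:
```python
from h import *
t,s=eyes.capture("top"),eyes.capture("side")
G={}
for n,col,bt,bs in(("L","black",(300,170,320,214),(222,238,256,260)),("M","yellow",(395,222,418,262),(290,198,326,216)),("S","red",(172,228,196,264),(268,328,312,355))):
    a,b=blob(t,col,bt),blob(s,col,bs);p,e=tri(t,a[1],s,b[1]);print(n,a[1:],b[1:],p.round(4),round(e,4))
for n,bt in(("L",(262,205,340,272)),("M",(375,262,440,325)),("S",(172,264,230,320))):
    m,ce,ar=blob(t,"steel",bt);m=cv2.morphologyEx(m,cv2.MORPH_CLOSE,np.ones((9,9)));m=cv2.morphologyEx(m,cv2.MORPH_OPEN,np.ones((15,15)))
    h=cv2.convexHull(max(cv2.findContours(m,0,1)[0],key=len));w=plane(t,h[:,0],0.07)[:,:2]
    cc,r=cv2.minEnclosingCircle(w.astype(np.float32));print(n,ar,cv2.boundingRect(h),np.round(cc,4),round(r,4))
    cv2.polylines(t["img"],[h],True,(255,0,0))
cv2.imwrite("pics/m.png",cv2.resize(t["img"][160:340,160:460,::-1],None,fx=2.5,fy=2.5))
```

```text
L (array([311., 193.]), np.int32(7)) (array([240.78231293, 249.63945578]), np.int32(147)) [0.6371 0.1465 0.0701] 0.0085
M (array([405.71428571, 243.02197802]), np.int32(182)) (array([310.016, 207.488]), np.int32(125)) [ 0.5135 -0.0563  0.073 ] 0.0009
S (array([185.33757962, 244.89171975]), np.int32(157)) (array([286.55121043, 342.83240223]), np.int32(537)) [0.5261 0.4246 0.0717] 0.0038
L 4344 (262, 205, 71, 67) [0.5333 0.1849] 0.1007
M 3560 (375, 262, 65, 63) [ 0.4064 -0.052 ] 0.0934
S 2935 (172, 264, 52, 56) [0.4223 0.397 ] 0.0832
```

View pics/m.png

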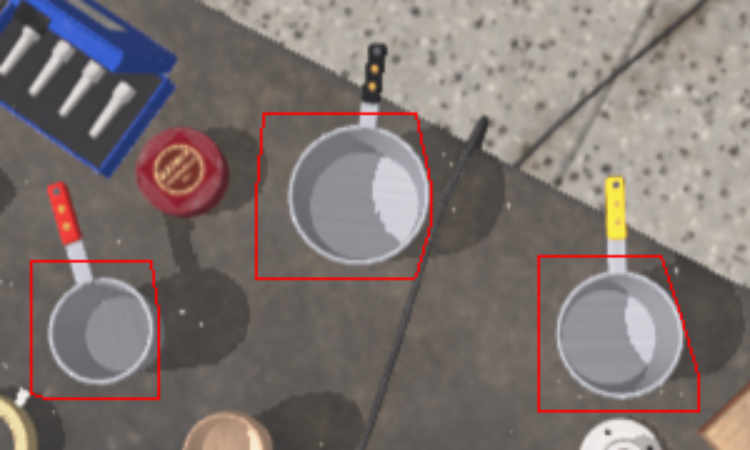

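The crop shows rims at about (303.6,238), (408,293.5), (201,292) in full-image pixels. The mask was too loose because floor is included, so I'll separate steel from the warmer floor by hue.

```bash
sed -i 's/"steel":.*/"steel":(c["img"][...,2].astype(int)-c["img"][...,0]>=3)\&(V>95)}[col]/' h.py
```

Add to h.py:
```python
def rim(c,bt,z=0.07,it=7,draw=None):
    m=blob(c,"steel",bt)[0];m=cv2.morphologyEx(m,cv2.MORPH_CLOSE,np.ones((9,9)));m=cv2.morphologyEx(m,cv2.MORPH_OPEN,cv2.getStructuringElement(2,(25,25)))
    h=cv2.convexHull(max(cv2.findContours(m,0,1)[0],key=len))
    e=cv2.fitEllipse(h) if len(h)>5 else None
    w=plane(c,h[:,0],z)[:,:2];cc,r=cv2.minEnclosingCircle(w.astype(np.float32));
    A=np.c_[w,np.ones(len(w))];s=np.linalg.lstsq(A,(w**2).sum(1),rcond=None)[0];
    if draw is not None: cv2.polylines(draw,[h],True,(255,0,0))
    return s[:2]/2,np.sqrt(s[2]+(s[:2]**2).sum()/4),np.array(cc),r,np.array(e[0])
```

Run:
```python
from h import *
t,s=eyes.capture("top"),eyes.capture("side")
d,ds=t["img"].copy(),s["img"].copy()
for n,bt,bs in(("L",(262,205,340,272),(255,235,335,305)),("M",(375,262,440,325),(328,197,385,248)),("S",(172,264,230,320),(325,310,395,385))):
    a=rim(t,bt,draw=d);b=rim(s,bs,draw=ds);print(n,[np.round(x,4) for x in a])
im=np.hstack([cv2.resize(d[190:340,160:460,::-1],(600,300)),cv2.resize(ds[190:390,220:400,::-1],(200,222)).copy() if 0 else np.zeros((300,1,3),np.uint8)])
im=np.vstack([im[:,:600],cv2.resize(ds[190:390,220:520,::-1],(600,300))]) 
cv2.imwrite("pics/m2.png",im)
```

```text
Traceback (most recent call last):
  File "h.py", line 26, in rim
    h=cv2.convexHull(max(cv2.findContours(m,0,1)[0],key=len))
                     ~~~^^^^^^^^^^^^^^^^^^^^^^^^^^^^^^^^^^^^
ValueError: max() iterable argument is empty
```

Run:
```python
from h import *
t,s=eyes.capture("top"),eyes.capture("side")
for c,r,x in((t,292,range(172,232,4)),(t,238,range(266,340,5)),(s,360,range(322,396,5))):
    print([tuple(map(int,c["img"][r,i])) for i in x])
```

```text
[(103, 97, 91), (100, 93, 89), (184, 184, 191), (111, 111, 115), (110, 112, 116), (109, 109, 114), (143, 143, 149), (141, 141, 147), (143, 143, 148), (143, 143, 149), (143, 142, 148), (139, 139, 145), (206, 206, 215), (100, 100, 104), (76, 72, 71)]
[(112, 104, 100), (109, 102, 97), (176, 175, 183), (109, 110, 115), (143, 143, 149), (143, 144, 150), (143, 142, 148), (144, 144, 150), (144, 144, 150), (209, 210, 215), (211, 211, 217), (210, 209, 217), (206, 207, 216), (148, 147, 150), (91, 87, 84)]
[(105, 100, 91), (97, 91, 85), (62, 62, 53), (125, 124, 126), (136, 137, 137), (145, 146, 147), (150, 153, 152), (155, 156, 156), (158, 161, 159), (159, 160, 161), (157, 159, 158), (155, 153, 154), (143, 143, 145), (95, 92, 82), (98, 93, 87)]
```

```bash
sed -i 's/>=3)&(V>95)/>=-2)\&(V>88)/' h.py
```

Run:
```python
from h import *
t,s=eyes.capture("top"),eyes.capture("side")
d,ds=t["img"].copy(),s["img"].copy()
for n,bt,bs in(("L",(262,205,340,272),(255,235,335,305)),("M",(375,262,440,325),(328,197,385,248)),("S",(172,264,230,320),(325,310,395,385))):
    a=rim(t,bt,draw=d);print(n,[np.round(x,4) for x in a])
    b=rim(s,bs,draw=ds)
cv2.imwrite("pics/m2.png",np.vstack([cv2.resize(d[190:340,160:460,::-1],(600,300)),cv2.resize(ds[190:390,220:520,::-1],(450,300)).copy() if 0 else cv2.resize(ds[190:340,220:520,::-1],(600,300))]))
```

```text
L [array([0.534 , 0.1652]), np.float64(0.0619), array([0.5343, 0.1651]), np.float64(0.0629), array([303.3087, 237.39  ])]
M [array([ 0.4063, -0.0554]), np.float64(0.054), array([ 0.4064, -0.0555]), np.float64(0.0546), array([407.6876, 293.377 ])]
S [array([0.4207, 0.3877]), np.float64(0.048), array([0.4193, 0.3864]), np.float64(0.0509), array([201.4189, 292.0339])]
```

View pics/m2.png

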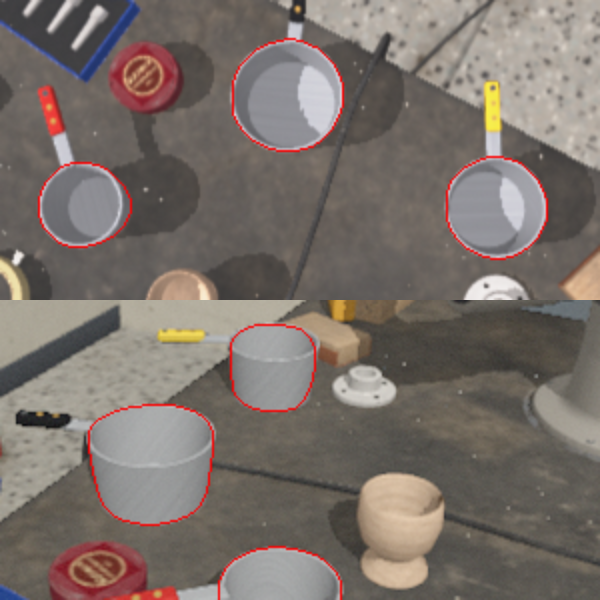

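Rims are now well outlined in both views. Next I'll refine the axes from the grips and work out the first move.

Add to h.py:
```python
def togo(p,az):
    """shift and turn in tool axes to the TCP pose p, pointing down, tool x at azimuth az (deg)"""
    s=probe_bus.state();T=rot(s["ee_rot"]);a=np.radians(az)
    X=np.array([np.cos(a),np.sin(a),0]);Y=np.array([np.sin(a),-np.cos(a),0]);M=np.c_[X,Y,[0,0,-1]]
    print("at",np.round(s["tool_pos"],4),"go",np.round(T.T@(np.array(p)-s["tool_pos"]),4),np.round(R.from_matrix(T.T@M).as_rotvec(),3),"t",round(s["clock"],2),"q",np.round(s["q"],2),"ft",np.round(s["ft_force"],1),"w",round(s["gripper_width"],4))
```

Run:
```python
from h import *
t,s=eyes.capture("top"),eyes.capture("side")
for n,px,c in(("M",blob(t,"yellow",(395,222,418,262))[1],(.4063,-.0554)),("S",blob(t,"red",(172,228,196,264))[1],(.421,.388)),("Ltip",(311,178.5),(.534,.165)),("Lstrap",(308,204),(.534,.165)),("Sstrap",(192,266),(.421,.388))):
    p=plane(t,px,.075)[0,:2];v=p-c;print(n,p.round(4),np.hypot(*v).round(4),np.degrees(np.arctan2(v[1],v[0])).round(1))
print("cup",plane(t,(251,342),.075).round(3))
# rim height check: far/near rim points in side view vs top rim centre
print("side px of rim centres", proj(s,[[.534,.165,.07],[.4063,-.0554,.07],[.421,.388,.07]]).round(1))
togo([.5135,-.0563,.12],-0.5)
```

```text
M [ 0.5136 -0.056 ] 0.1073 -0.3
S [0.5237 0.4234] 0.1087 19.0
Ltip [0.6644 0.1453] 0.1319 -8.6
Lstrap [0.6067 0.1531] 0.0737 -9.3
Sstrap [0.4768 0.4078] 0.0593 19.5
cup [[0.312 0.279 0.075]]
side px of rim centres [[294.7 255.1]
 [355.7 209. ]
 [359.7 328.7]]
at [ 0.1976 -0.4864  0.2267] go [ 0.4545 -0.2796  0.1067] [ 0.    -0.     0.394] t 0.6 q [-1.33  0.34  1.52  0.    1.28 -0.15] ft [ 0.2 -1.5  0. ] w 0.0918
```

>>> jog_arm(
  motion=[
    {"sx":0.2, "sy":-0.12, "sz":0.05, "az":0.2},
    {"sx":0.2, "sy":-0.12, "sz":0.05, "az":0.2},
    {"sx":0.2, "sy":-0.12, "sz":0.05, "az":0.2},
    {"sx":0.2, "sy":-0.12, "sz":0.05, "az":0.2},
    {"sx":0.2, "sy":-0.12, "sz":0.05, "az":0.2},
    {"sx":0.4545, "sy":-0.2796, "sz":0.107, "az":0.394},
    {"sx":0.4545, "sy":-0.2796, "sz":0.107, "az":0.394},
    {"sx":0.4545, "sy":-0.2796, "sz":0.107, "az":0.394},
    {"sx":0.4545, "sy":-0.2796, "sz":0.107, "az":0.394},
    {"sx":0.4545, "sy":-0.2796, "sz":0.107, "az":0.394},
  ],
  finger_gap=0.05,
)

```text
clock: 1.6
tool_pos: [0.4783, -0.105, 0.1314]
ee_rot: [0.0, 1.0, -0.004, 0.0]
ft_force: [0.2, -0.6, 1.6]
gripper_width: 0.0498
grasp_force: 0.0
```

>>> jog_arm(
  motion=[
    {},
    {},
  ],
)

```text
clock: 1.8
tool_pos: [0.4775, -0.1057, 0.1312]
ee_rot: [0.0, 1.0, -0.003, -0.0]
ft_force: [-0.7, -0.5, 0.2]
gripper_width: 0.0499
grasp_force: 0.0
```

Run:
```python
from h import *
togo([.513,-.0562,.056],-0.4)
c=eyes.capture("wrist");cv2.imwrite("pics/w1.png",c["img"][:,:,::-1])
print(c["eye"],[proj(c,p).round(0).tolist() for p in([.5135,-.0563,.08],[.4063,-.0554,.07])])
```

```text
at [ 0.4775 -0.1057  0.1312] go [ 0.0353 -0.0497  0.0752] [0.    0.001 0.002] t 1.8 q [-0.37  0.38  1.76 -0.    1.    1.2 ] ft [-0.7 -0.5  0.2] w 0.0499
[ 0.55325379 -0.10568903  0.28928546] [[[221.0, 197.0]], [[236.0, 366.0]]]
```

View pics/w1.png

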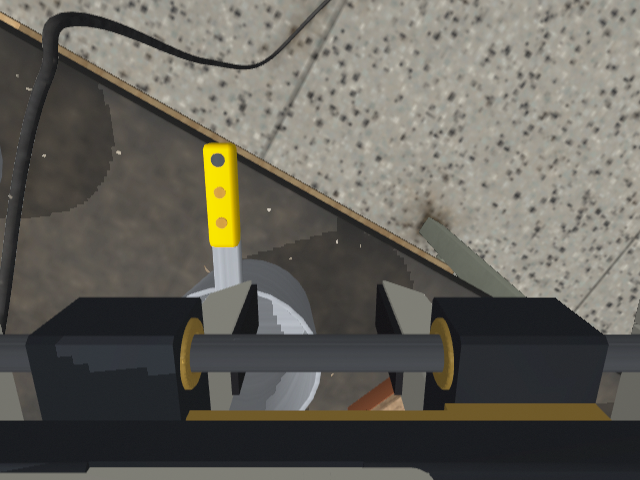

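The wrist view shows the yellow grip centred at about (221,196), against a prediction of (221,197), so the calibration agrees. Finishing the approach now.

>>> jog_arm(
  motion=[
    {"sx":0.0355, "sy":-0.05},
    {"sx":0.0355, "sy":-0.05},
    {"sx":0.0355, "sy":-0.05, "sz":0.03},
    {"sx":0.0355, "sy":-0.05, "sz":0.0752},
    {"sx":0.0355, "sy":-0.05, "sz":0.0752},
    {"sx":0.0355, "sy":-0.05, "sz":0.0752},
  ],
)

```text
clock: 2.45
tool_pos: [0.5127, -0.0581, 0.0567]
ee_rot: [-0.0, 1.0, -0.005, -0.001]
ft_force: [0.1, -0.6, 0.7]
gripper_width: 0.0504
grasp_force: 0.0
```

>>> jog_arm(
  motion=[
    {},
    {},
    {},
    {},
    {},
  ],
  finger_gap=0,
  squeeze=50,
)

```text
clock: 2.95
tool_pos: [0.5133, -0.057, 0.0567]
ee_rot: [0.0, 1.0, -0.004, 0.0]
ft_force: [-0.2, 1.1, 0.6]
gripper_width: 0.0153
grasp_force: 50.0
```

```bash
python3 - <<'E'
from h import *
togo([.513,-.0562,.056],-0.4)
E
```

```text
at [ 0.5133 -0.057   0.0567] go [-0.0003 -0.0008  0.0007] [ 0.    -0.001 -0.001] t 2.95 q [-0.26  0.53  1.76  0.    0.85  1.32] ft [-0.2  1.1  0.6] w 0.0153
```

>>> jog_arm(
  motion=[
    {"sz":-0.02},
    {"sz":-0.04},
    {"sz":-0.07},
    {"sz":-0.1},
    {"sz":-0.13},
    {"sz":-0.13},
    {"sz":-0.13},
  ],
)

```text
clock: 3.65
tool_pos: [0.5131, -0.0569, 0.1863]
ee_rot: [0.0, 1.0, -0.004, 0.0]
ft_force: [-0.4, 0.3, -2.0]
gripper_width: 0.0154
grasp_force: 50.0
```

Run:
```python
from h import *
s=eyes.capture("side");cv2.imwrite("pics/s2.png",cv2.resize(s["img"][100:260,230:480,::-1],None,fx=2.5,fy=2.5))
togo([.513,-.0562,.186],-0.4)
```

```text
at [ 0.5125 -0.0568  0.1853] go [ 0.0005 -0.0006 -0.0007] [-0.     0.002 -0.001] t 3.7 q [-0.26  0.36  1.61 -0.    1.17  1.32] ft [ 0.2 -0.  -2.2] w 0.0154
```

View pics/s2.png

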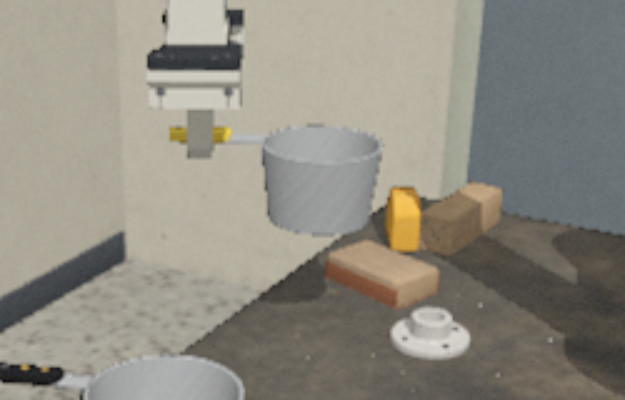

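Held, and it looks level. The yellow grip is at the fingers and the pot's rim hangs about 13 cm above the bench. Next, carry it over the large pot.

Run:
```python
from h import *
togo([.596,.252,.186],54.7)
```

```text
at [ 0.5125 -0.0568  0.1853] go [ 0.081  -0.3095 -0.0007] [-0.001  0.001 -0.963] t 3.7 q [-0.26  0.36  1.61 -0.    1.17  1.32] ft [ 0.2 -0.  -2.2] w 0.0154
```

>>> jog_arm(
  motion=[
    {"sx":0.01, "sy":-0.03, "az":-0.09},
    {"sx":0.02, "sy":-0.065, "az":-0.2},
    {"sx":0.03, "sy":-0.1, "az":-0.32},
    {"sx":0.04, "sy":-0.135, "az":-0.44},
    {"sx":0.048, "sy":-0.17, "az":-0.56},
    {"sx":0.056, "sy":-0.205, "az":-0.68},
    {"sx":0.064, "sy":-0.24, "az":-0.79},
    {"sx":0.072, "sy":-0.275, "az":-0.88},
    {"sx":0.081, "sy":-0.3095, "az":-0.963},
    {"sx":0.081, "sy":-0.3095, "az":-0.963},
  ],
)

```text
clock: 4.7
tool_pos: [0.596, 0.2559, 0.1834]
ee_rot: [-0.001, 0.887, 0.462, -0.001]
ft_force: [-0.2, -1.0, -2.2]
gripper_width: 0.0155
grasp_force: 50.0
```

>>> jog_arm(
  motion=[
    {},
    {},
  ],
)

```text
clock: 4.9
tool_pos: [0.5961, 0.2509, 0.1849]
ee_rot: [-0.0, 0.888, 0.459, -0.001]
ft_force: [0.4, -0.6, -2.3]
gripper_width: 0.0152
grasp_force: 50.0
```

Run:
```python
from h import *
togo([.596,.252,.186],54.7)
c=eyes.capture("top");cv2.imwrite("pics/t3.png",cv2.resize(c["img"][130:310,200:400,::-1],None,fx=3,fy=3))
for p in([.534,.165,.07],[.534,.165,.2]):print(proj(c,p).round(1))
```

```text
at [0.5961 0.2509 0.1849] go [ 0.0009 -0.0007 -0.0011] [-0.001  0.002 -0.001] t 4.9 q [ 0.28  0.6   1.22 -0.    1.33  0.9 ] ft [ 0.4 -0.6 -2.3] w 0.0152
[[303.3 237.1]]
[[297.9 225.5]]
```

View pics/t3.png

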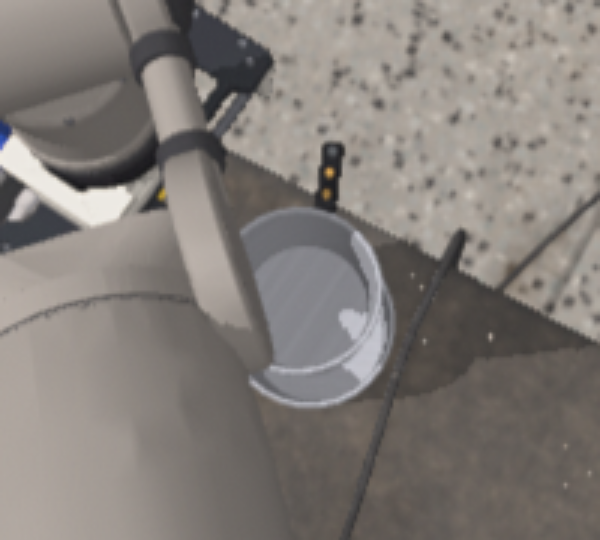

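The pot hovers over the large one, with rim centre at about (298.5,226.5) against (297.9,225.5) expected, which is within 2 mm. Lower it in two stages and watch the force.

>>> jog_arm(
  motion=[
    {"sx":0.0005, "sy":-0.0005, "sz":0.02},
    {"sx":0.0005, "sy":-0.0005, "sz":0.045},
    {"sx":0.0005, "sy":-0.0005, "sz":0.07},
    {"sx":0.0005, "sy":-0.0005, "sz":0.09},
    {"sx":0.0005, "sy":-0.0005, "sz":0.1},
    {"sx":0.0005, "sy":-0.0005, "sz":0.105},
    {"sx":0.0005, "sy":-0.0005, "sz":0.105},
    {"sx":0.0005, "sy":-0.0005, "sz":0.105},
  ],
)

```text
clock: 5.75
tool_pos: [0.5973, 0.2525, 0.0824]
ee_rot: [0.0, 0.888, 0.459, 0.001]
ft_force: [0.3, 0.7, -1.2]
gripper_width: 0.0155
grasp_force: 50.0
```

Run:
```python
from h import *
togo([.596,.252,.0607],54.7)
c=eyes.capture("side");cv2.imwrite("pics/s4.png",cv2.resize(c["img"][180:320,200:400,::-1],None,fx=3,fy=3))
d=eyes.capture("top");cv2.imwrite("pics/t4.png",cv2.resize(d["img"][170:290,240:360,::-1],None,fx=5,fy=5))
cv2.imwrite("pics/st4.png",np.hstack([cv2.resize(c["img"][200:320,220:360,::-1],(420,360)),cv2.resize(d["img"][190:280,255:345,::-1],(360,360))]))
```

```text
at [0.5973 0.2525 0.0824] go [-0.0012 -0.0008  0.0217] [ 0.001 -0.001 -0.   ] t 5.75 q [ 0.28  0.7   1.34 -0.    1.11  0.9 ] ft [ 0.3  0.7 -1.2] w 0.0155
```

View pics/st4.png

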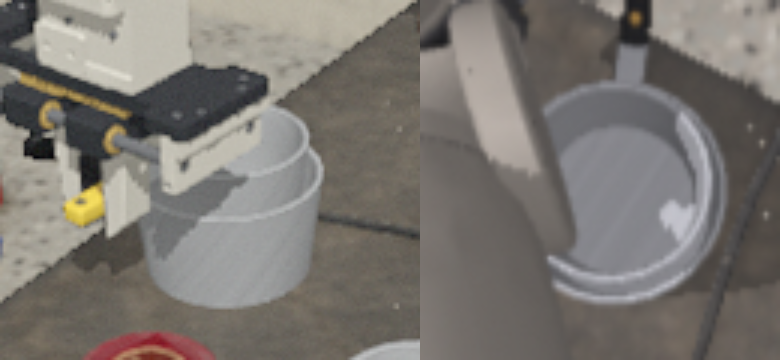

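The medium pot is inside the large one's rim, upright and free of contact. Lower it the rest of the way.

>>> jog_arm(
  motion=[
    {"sz":0.006},
    {"sz":0.012},
    {"sz":0.017},
    {"sz":0.02},
    {"sz":0.02},
    {"sz":0.02},
  ],
)

```text
clock: 6.45
tool_pos: [0.5964, 0.2524, 0.0612]
ee_rot: [0.0, 0.888, 0.459, -0.0]
ft_force: [-0.7, -0.6, -0.7]
gripper_width: 0.0155
grasp_force: 50.0
```

>>> jog_arm(
  motion=[
    {"sz":0.001},
    {"sz":0.002},
    {"sz":0.002},
  ],
)

```text
clock: 6.75
tool_pos: [0.5971, 0.253, 0.0602]
ee_rot: [0.0, 0.888, 0.459, 0.001]
ft_force: [-0.3, 1.1, 4.9]
gripper_width: 0.0155
grasp_force: 50.0
```

Contact (about +6 N) at the expected height. Release it gently, retreat upward, and look.

>>> jog_arm(
  motion=[
    {},
    {},
    {},
    {},
  ],
  finger_gap=0.05,
)

```text
clock: 7.15
tool_pos: [0.5964, 0.2523, 0.0589]
ee_rot: [0.0, 0.888, 0.459, -0.0]
ft_force: [0.8, 0.1, -0.7]
gripper_width: 0.0428
grasp_force: 0.0
```

>>> jog_arm(
  motion=[
    {"sz":-0.03},
    {"sz":-0.07},
    {"sz":-0.11},
    {"sx":0.03, "sy":-0.06, "sz":-0.14, "az":0.15},
    {"sx":0.06, "sy":-0.1, "sz":-0.14, "az":0.3},
    {"sx":0.08, "sy":-0.14, "sz":-0.14, "az":0.45},
    {"sx":0.08, "sy":-0.14, "sz":-0.14, "az":0.6},
    {"sx":0.08, "sy":-0.14, "sz":-0.14, "az":0.6},
    {"sx":0.08, "sy":-0.14, "sz":-0.14, "az":0.6},
  ],
)

```text
clock: 8.05
tool_pos: [0.5284, 0.3985, 0.1989]
ee_rot: [0.0, 0.984, 0.178, -0.0]
ft_force: [0.2, -0.6, 0.4]
gripper_width: 0.05
grasp_force: 0.0
```

Run:
```python
from h import *
t,s=eyes.capture("top"),eyes.capture("side")
cv2.imwrite("pics/st5.png",np.hstack([cv2.resize(s["img"][200:320,220:360,::-1],(420,360)),cv2.resize(t["img"][160:280,255:375,::-1],(360,360))]))
m,ce,a=blob(t,"yellow",(240,170,330,240));print(ce,a,plane(t,ce,.079))
togo([.5237,.4234,.13],19)
```

```text
[262.57228916 209.36144578] 166 [[0.59685187 0.25272137 0.079     ]]
at [0.5292 0.3975 0.1989] go [ 0.004  -0.0263  0.0689] [0.001 0.001 0.024] t 8.15 q [ 0.53  0.62  1.14 -0.    1.38  1.74] ft [ 0.3 -0.   0.6] w 0.05
```

View pics/st5.png

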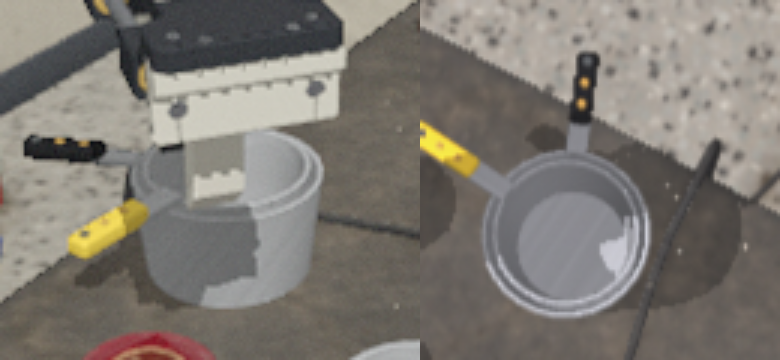

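The medium pot is home, its rim concentric and its yellow handle about 63° from the black one. Now the small pot.

>>> jog_arm(
  motion=[
    {"sx":0.004, "sy":-0.026, "sz":0.03, "az":0.024},
    {"sx":0.004, "sy":-0.026, "sz":0.069, "az":0.024},
    {"sx":0.004, "sy":-0.026, "sz":0.11, "az":0.024},
    {"sx":0.004, "sy":-0.026, "sz":0.142, "az":0.024},
    {"sx":0.004, "sy":-0.026, "sz":0.142, "az":0.024},
    {"sx":0.004, "sy":-0.026, "sz":0.142, "az":0.024},
  ],
)

```text
clock: 8.75
tool_pos: [0.5242, 0.4236, 0.0577]
ee_rot: [0.0, 0.986, 0.164, -0.0]
ft_force: [0.4, -0.5, -0.1]
gripper_width: 0.0499
grasp_force: 0.0
```

Run:
```python
from h import *
t=eyes.capture("top");a=rim(t,(262,205,340,272));print(a)
togo([.5237,.4234,.0565],19)
```

```text
(array([0.53506938, 0.16681787]), np.float64(0.0627733983058891), array([0.53472966, 0.16948804]), 0.0656062513589859, array([302.49313354, 236.93386841]))
at [0.5249 0.4243 0.0592] go [-0.0014  0.0005  0.0027] [-0.001 -0.003 -0.001] t 8.8 q [ 0.57  0.77  1.27 -0.    1.11  1.81] ft [ 0.1  0.4 -0.4] w 0.0502
```

>>> jog_arm(
  motion=[
    {},
    {},
    {},
    {},
    {},
  ],
  finger_gap=0,
  squeeze=50,
)

```text
clock: 9.3
tool_pos: [0.5233, 0.4246, 0.0576]
ee_rot: [-0.0, 0.986, 0.165, 0.0]
ft_force: [-0.2, -0.7, 1.4]
gripper_width: 0.0155
grasp_force: 49.9
```

>>> jog_arm(
  motion=[
    {"sz":-0.02},
    {"sz":-0.04},
    {"sz":-0.07},
    {"sz":-0.1},
    {"sz":-0.13},
    {"sz":-0.13},
    {"sz":-0.13},
  ],
)

```text
clock: 10.0
tool_pos: [0.5232, 0.4245, 0.1872]
ee_rot: [-0.0, 0.986, 0.165, 0.0]
ft_force: [-0.8, -0.3, -1.2]
gripper_width: 0.0156
grasp_force: 49.9
```

Run:
```python
from h import *
togo([.466,.248,.187],130)
```

```text
at [0.5232 0.4245 0.1872] go [-1.114e-01  1.483e-01  1.000e-04] [ 1.000e-03 -0.000e+00 -1.938e+00] t 10.0 q [ 0.57  0.65  1.12 -0.    1.37  1.81] ft [-0.8 -0.3 -1.2] w 0.0156
```

>>> jog_arm(
  motion=[
    {"sx":0.01, "sy":0.01, "az":-0.1},
    {"sx":-0.02, "sy":0.02, "az":-0.23},
    {"sx":-0.03, "sy":0.04, "az":-0.37},
    {"sx":-0.04, "sy":0.05, "az":-0.51},
    {"sx":-0.05, "sy":0.06, "az":-0.65},
    {"sx":-0.06, "sy":0.07, "az":-0.79},
    {"sx":-0.07, "sy":0.08, "az":-0.93},
    {"sx":-0.08, "sy":0.09, "az":-1.05},
    {"sx":-0.09, "sy":0.1, "az":-1.15},
    {"sx":-0.09, "sy":0.1, "az":-1.15},
  ],
)

```text
clock: 11.0
tool_pos: [0.469, 0.2992, 0.1854]
ee_rot: [-0.001, 0.738, 0.675, -0.002]
ft_force: [-0.1, -0.5, -2.0]
gripper_width: 0.0157
grasp_force: 49.9
```

Run:
```python
from h import *
togo([.466,.248,.187],130)
```

```text
at [0.469  0.2992 0.1854] go [-0.0512  0.0016 -0.0015] [-0.005  0.001 -0.788] t 11.0 q [ 0.43  0.44  1.5  -0.    1.21  0.52] ft [-0.1 -0.5 -2. ] w 0.0157
```

>>> jog_arm(
  motion=[
    {"sx":-0.008, "az":-0.12},
    {"sx":-0.016, "az":-0.25},
    {"sx":-0.025, "az":-0.38},
    {"sx":-0.034, "az":-0.51},
    {"sx":-0.043, "sy":0.001, "az":-0.63},
    {"sx":-0.051, "sy":0.0016, "az":-0.73},
    {"sx":-0.051, "sy":0.0016, "az":-0.788},
    {"sx":-0.051, "sy":0.0016, "az":-0.788},
    {"sx":-0.051, "sy":0.0016, "az":-0.788},
    {"sx":-0.051, "sy":0.0016, "az":-0.788},
  ],
)

```text
clock: 12.0
tool_pos: [0.4675, 0.25, 0.1867]
ee_rot: [-0.0, 0.423, 0.906, -0.0]
ft_force: [0.5, -0.5, -1.1]
gripper_width: 0.0153
grasp_force: 49.9
```

Run:
```python
from h import *
togo([.466,.248,.187],130)
t,s=eyes.capture("top"),eyes.capture("side")
print(proj(t,[[.535,.1655,.2],[.4659,.248,.205]]))
cv2.imwrite("pics/st6.png",np.hstack([cv2.resize(s["img"][140:320,220:400,::-1],(360,360)),cv2.resize(t["img"][170:290,245:365,::-1],(420,420))[:360]]))
```

```text
at [0.4675 0.25   0.1867] go [-0.0006 -0.0024 -0.0003] [-0.001 -0.    -0.002] t 12.0 q [ 0.35  0.39  1.57  0.    1.18 -0.35] ft [ 0.5 -0.5 -1.1] w 0.0153
[[297.65344695 225.03842502]
 [253.8175029  262.25975346]]
```

View pics/st6.png

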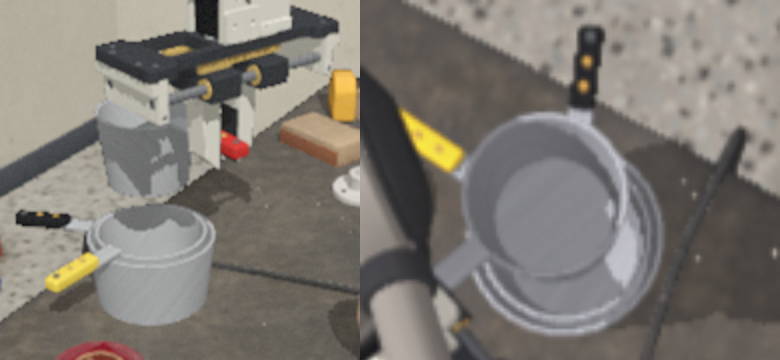

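The small pot's rim centre is at (297.6,225.4) in full-image pixels, against (297.7,225.0) wanted. It is level and its red handle is clear of both others. Lowering it.

>>> jog_arm(
  motion=[
    {"sy":-0.001, "sz":0.025},
    {"sy":-0.001, "sz":0.05},
    {"sy":-0.001, "sz":0.075},
    {"sy":-0.001, "sz":0.09},
    {"sy":-0.001, "sz":0.1},
    {"sy":-0.001, "sz":0.107},
    {"sy":-0.001, "sz":0.113},
    {"sy":-0.001, "sz":0.117},
    {"sy":-0.001, "sz":0.119},
    {"sy":-0.001, "sz":0.119},
  ],
)

```text
clock: 13.1
tool_pos: [0.4669, 0.2491, 0.0684]
ee_rot: [0.0, 0.423, 0.906, 0.0]
ft_force: [-0.5, 0.3, -1.3]
gripper_width: 0.0157
grasp_force: 49.9
```

>>> jog_arm(
  motion=[
    {"sz":0.001},
    {"sz":0.002},
    {"sz":0.003},
    {"sz":0.003},
  ],
)

```text
clock: 13.5
tool_pos: [0.4671, 0.2492, 0.0655]
ee_rot: [0.0, 0.423, 0.906, 0.0]
ft_force: [-0.3, -0.3, 0.7]
gripper_width: 0.0152
grasp_force: 49.9
```

>>> jog_arm(
  motion=[
    {"sz":0.001},
    {"sz":0.0015},
    {"sz":0.0015},
  ],
)

```text
clock: 13.8
tool_pos: [0.4669, 0.2498, 0.0646]
ee_rot: [0.0, 0.423, 0.906, 0.001]
ft_force: [-3.1, 2.9, 7.3]
gripper_width: 0.0156
grasp_force: 49.9
```

>>> jog_arm(
  motion=[
    {},
    {},
    {},
    {},
  ],
  finger_gap=0.05,
)

```text
clock: 14.2
tool_pos: [0.4669, 0.2489, 0.0636]
ee_rot: [-0.0, 0.423, 0.906, -0.0]
ft_force: [0.2, 0.1, 0.9]
gripper_width: 0.0432
grasp_force: 0.0
```

>>> jog_arm(
  motion=[
    {"sz":-0.03},
    {"sz":-0.07},
    {"sz":-0.11},
    {"sz":-0.15},
    {"sz":-0.17},
    {"sx":-0.05, "sz":-0.17},
    {"sx":-0.1, "sz":-0.17},
    {"sx":-0.1, "sz":-0.17},
  ],
)

```text
clock: 15.0
tool_pos: [0.5342, 0.1682, 0.2334]
ee_rot: [0.001, 0.425, 0.905, -0.0]
ft_force: [-0.2, 0.9, -0.5]
gripper_width: 0.0497
grasp_force: 0.0
```

Run:
```python
from h import *
togo([.466,.248,.187],130)
t,s=eyes.capture("top"),eyes.capture("side")
cv2.imwrite("pics/st7.png",np.hstack([cv2.resize(s["img"][140:320,220:400,::-1],(360,360)),cv2.resize(t["img"][170:290,235:355,::-1],(420,420))[:360]]))
m,ce,a=blob(t,"red",(235,220,300,300));print(ce,a,plane(t,ce,.083))
print("L rim",rim(t,(262,205,340,272))[:2])
```

```text
at [0.5342 0.1682 0.2334] go [ 0.1051 -0.0015  0.0462] [ 0.     0.002 -0.005] t 15.0 q [ 0.17  0.4   1.42 -0.    1.32 -0.52] ft [-0.2  0.9 -0.5] w 0.0497
[266.97115385 264.84615385] 104 [[0.47389988 0.24307909 0.083     ]]Traceback (most recent call last):
  File "<stdin>", line 6, in <module>
  File "h.py", line 26, in rim
    h=cv2.convexHull(max(cv2.findContours(m,0,1)[0],key=len))
                     ~~~^^^^^^^^^^^^^^^^^^^^^^^^^^^^^^^^^^^^
ValueError: max() iterable argument is empty
```

View pics/st7.png

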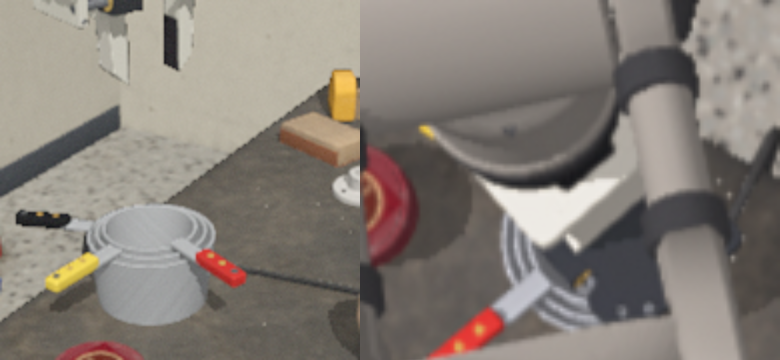

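The side view shows the three rims nested in even steps, all level, with the handles well apart. I'll swing the arm clear and check concentricity from the top numerically.

>>> jog_arm(
  motion=[
    {"sx":-0.23, "sy":-0.19},
    {"sx":-0.23, "sy":-0.19},
    {"sx":-0.23, "sy":-0.19},
    {"sx":-0.23, "sy":-0.19},
    {"sx":-0.23, "sy":-0.19},
    {"sx":-0.23, "sy":-0.19},
    {"sx":-0.23, "sy":-0.19},
    {"sx":-0.23, "sy":-0.19},
    {"sx":-0.23, "sy":-0.19},
  ],
)

```text
clock: 16.0
tool_pos: [0.5332, -0.1239, 0.2337]
ee_rot: [-0.0, 0.422, 0.907, 0.0]
ft_force: [0.2, 0.6, -0.7]
gripper_width: 0.0502
grasp_force: 0.0
```

Run:
```python
from h import *
t,s=eyes.capture("top"),eyes.capture("side")
for col,b in(("yellow",(240,170,330,240)),("red",(240,245,300,300))):
    m,ce,a=blob(t,col,b);p=plane(t,ce,.08)[0,:2];v=p-(.535,.1655);print(col,a,p,np.hypot(*v),np.degrees(np.arctan2(v[1],v[0])))
g=cv2.cvtColor(t["img"],cv2.COLOR_RGB2GRAY)
print("row237",g[237,268:340].tolist());print("col303",g[204:272,303].tolist())
cv2.imwrite("pics/t8.png",cv2.resize(t["img"][170:290,235:355,::-1],(600,600)))
print("cup",blob(t,"steel",(262,205,340,272))[2])
```

```text
yellow 171 [0.59616754 0.25234481] 0.10622376770550493 54.841752589861976
red 162 [0.46756879 0.24956589] 0.10776846690588725 128.73391185087866
row237 [107, 105, 104, 104, 104, 105, 113, 165, 183, 117, 114, 182, 151, 118, 162, 176, 119, 108, 108, 109, 108, 108, 114, 136, 145, 146, 145, 144, 143, 142, 142, 142, 140, 141, 143, 145, 145, 143, 144, 144, 144, 146, 145, 144, 144, 144, 143, 149, 206, 213, 211, 207, 168, 165, 178, 210, 128, 92, 133, 193, 111, 111, 215, 148, 89, 80, 83, 84, 82, 82, 81, 75]
col303 [102, 97, 97, 100, 111, 133, 176, 165, 142, 182, 173, 157, 200, 164, 132, 131, 129, 119, 113, 112, 113, 114, 125, 141, 146, 146, 145, 143, 142, 142, 141, 140, 143, 145, 145, 143, 144, 145, 145, 146, 143, 143, 144, 145, 145, 145, 144, 143, 143, 143, 145, 168, 210, 170, 139, 143, 180, 179, 151, 133, 187, 152, 94, 77, 76, 75, 74, 78]
cup 2666
```

View pics/t8.png

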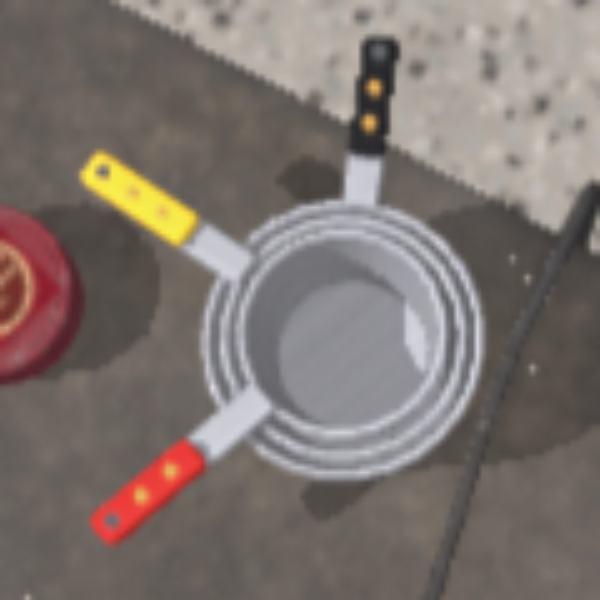

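The three rims are concentric, with the innermost centred at about (342,335) in the crop and the outer one at (342,338). The handles sit at about -9°, 55° and 129°. Handing in.

```bash
python3 -c "
from bench import arm, eyes, probe_bus, close_job
print(close_job())"
```

```text
the job is handed in; nothing more can be done
None
```

The job is handed in at about 16 s of robot time: the small pot sits in the medium and the medium in the large, which was not moved, rims concentric in the last top view and handles about 64° and 74° apart; the hand-in printed no verdict.

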